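# Put the mended lamps back into the clear case

### The arm

A 6-joint arm with a two-finger parallel gripper is mounted at the origin on the work surface. World frame = base frame: x ahead of the robot, y to its left, z up, the work surface at z = 0. Lengths are in mm, angles in rad, forces in N, time in s.
With the tool pointing down it reaches from about 400 to 925 mm from the base axis. Payload 12.5 kg.
Tool frame: the origin (TCP) lies midway between the tips of the shut fingers; the grasp point (between the pads) lies 19 mm behind it (env.grip_depth is the distance from the TCP to the grasp point, in mm); z points along the fingers, y is the line along which they close (so a half turn about z gives the same grasp; the last joint's range is limited). The gripper opens to 95 mm and grips with 3 to 60 N. Pads are 20 mm wide; open, the fingers measure 119 mm over their backs; the gripper's body (75 mm by 180 mm) begins 59 mm behind the grasp point.
Start: joints at [1.033, 0.491, 1.559, -0, 1.092, -0.106], TCP at [261.553, 567.659, 214.661] pointing down, gripper open.
Joint ranges: [-3.1, 3.1], [-0.84, 2.19], [0.05, 2.79], [-1.13, 4.28], [0.06, 2.93], [-2.69, 2.69]. Speed limits (rad/s): [2.22, 2.22, 2.79, 3.14, 3.14, 3.14].

### API

Orientations are given as [roll, pitch, yaw] about the fixed x, y, z axes, in that order (R = Rz(yaw) Ry(pitch) Rx(roll)).
In Python, from cell import monitor, viewer, order, env gives the robot as it stands.
- The arm moves only by the tool move_arm, never from a script. Its argument "moves" is one flat list of numbers, 4 for each row, row after row: the shift along the tool's x, y, z normalised to -1 to 1, where 1 is 0.15 m, then the turn about the tool's z normalised to -1 to 1, where 1 is pi/2 rad. A call has 1 to 10 rows; each row shifts and turns the commanded pose from where the row before left it, along the tool's axes as they then stand; what a row does not reach is not made up. A row lasts 1/8 s, in which the tool goes at most 62.5 mm and 10.7 degrees, less where a joint would pass 70% of its speed; a pose out of reach is approached as far as the arm can. A call with a number of a shift or a turn outside -1 to 1 is refused whole. A call with a gripper value outside its range is refused whole. "claw" is the finger opening in mm, from 0 to 95.1, set as the call begins (left out, the last holds). The fingers move at their own pace and stop on an object; the grip force is fixed at half the most. Time passes only in rows, so rows that do not move let the fingers close. It gives the time, the measured TCP pose, the force, the opening and the grip force at its end, in the units of the state.
- monitor.state(): the state, without advancing time (a new reading comes with each control period).
- viewer.read_camera(name): name is "side" or "top"; returns the picture (384x512x3 uint8, red, green, blue); there is no depth.
- viewer.camera_info(name): a dict with "K" (3x3 intrinsics, pixels), "camera_from_world" (4x4, takes a point from world to camera coordinates). Camera axes: x right, y down, z forward; pixel columns grow to the right and rows downward; lengths in mm; the calibration is good to about 2 mm. A picture is of the moment at which its call begins. camera_info takes no time and is no camera call.
- order.job_done(): hands the job in; it is judged then, once.
The state is a dict: "t": time; "joints": joint angles; "qvel": joint speeds; "tau": joint torques, N m; "eef_pos": TCP position; "tcp_rot": TCP orientation; "ft_force": force on the tool from outside, world axes, zero at the start; "moment": the same for the moment, N m; "opening": opening from 0.0 (shut) to 1.0 (fully open); "grip_force": force on a finger pad.
Only numpy, scipy, OpenCV 4.12 (cv2) and the standard library are available. Lean on these libraries where they do the work, as an engineer would, in place of code of your own. Each camera call takes 0.05 s, during which the arm holds its last target. There are 200 camera calls.

### The job

Put the two loose lamps away in the clear case: lay each one fully home in the empty pocket that fits it, globe in the dimple and screw cap on the saddle, and then shut the lid fully. The globes are thin glass, so hold them without squeezing hard, set them down softly without dropping, pressing or knocking them, and do not disturb the lamp already stored or the other things on the table.

Things in the scene. Friction and masses are not known exactly. Their poses are not given: they have to be found in the camera images.
- lamp_large: Large LED bulb, 70 g: opal glass globe 60 mm dia, collar 31 mm dia, aluminium screw cap 26 mm dia. Origin: globe centre; x runs along it to the cap: collar 30-56 mm, cap 56-76 mm, contact nub to 79.5 mm. Starts lying on the table on globe and cap, x pointing 0.23 rad below level, collar axis 20 mm up at x = 43 mm. Rolls if pushed. Thin glass: at most 60 N per finger, 15 N on what it touches.
- lamp_large_cap (a point): Point on the large lamp's axis at the end of its screw cap, 76 mm from the globe's centre.
- lamp_small: Small LED bulb, 40 g, same shape: globe 45 mm dia, collar 23 mm dia, cap 17 mm dia. Origin: globe centre; x runs along it to the cap: collar 20-40 mm, cap 40-56 mm, nub to 59.5 mm. Starts lying on the table on globe and cap, x pointing 0.26 rad below level, collar axis 15 mm up at x = 30 mm. Rolls if pushed. As fragile as the large one.
- lamp_small_cap (a point): Point on the small lamp's axis at the end of its screw cap, 56 mm from the globe's centre.
- lamp_stored: A second large lamp, just like the large one, already home in the third insert (tray_full). Leave it there. Origin and axes as for the large lamp.
- case: Clear plastic case, fixed: outside 160 mm (x) by 260 mm (y), walls and floor 3 mm, rim 52 mm above the table. Origin: centre of its underside; -x is its front, +x its hinge side. Three moulded-pulp inserts lie in it side by side in any order, centres at y = -84, 0 and +84 mm.
- lid (a joint): Clear lid, 160 by 260 by 22.5 mm deep, hinged at the case's x = +80, z = 52 mm, along y. 0 = shut on the rim, 1.57 = upright; starts open at 1.7 to 1.9, stop at 2.1. Stiff hinge: it stays where left, 1.5 to 3 N at the free edge moves it. Finger tab 14 by 50 mm in the middle of the free edge. Shut, its flat top is 74.5 mm above the table and clears the lamps by 6 mm.
- lid_edge (a point): Middle of the lid's free edge at its outer face: 160 mm from the hinge line, and 22.5 mm off the rim plane. Shut, it is above the case's front edge; it swings with the lid.
- tray_large: Pulp insert 152 mm (x) by 83 mm (y), floor 2 mm, with the empty LARGE pocket: round dimple, rim 58 mm dia outside and 16 mm high, 1.5 mm looser than the globe; saddle between two cheeks (y = +-19 mm, 33 mm high) under the screw cap. Beside the collar it is open down to the floor. Origin: centre of underside, 3 mm above the table; axes as the case's. Globe to +x, cap to -x.
- large_seat (a point): Where the large lamp's globe centre lies when home: x = +35, y = 0, z = +33 mm in tray_large (36 mm above the table). At home the lamp's axis is level.
- large_cap_seat (a point): Where the end of the large lamp's cap lies when home: 76 mm from large_seat towards the insert's -x, same height.
- tray_small: Insert of the same outline with the empty SMALL pocket, turned the other way: dimple rim 46 mm dia outside and 12 mm high, saddle between two cheeks (y = +-15 mm, 30 mm high) under the small cap. Origin: centre of underside, 3 mm above the table; axes as the case's. Globe to -x, cap to +x.
- small_seat (a point): Where the small lamp's globe centre lies when home: x = -25, y = 0, z = +25.5 mm in tray_small (28.5 mm above the table). At home the lamp's axis is level.
- small_cap_seat (a point): Where the end of the small lamp's cap lies when home: 56 mm from small_seat towards the insert's +x, same height.
- tray_full: Insert with another large pocket, the same as tray_large; the stored lamp lies in it.
- tweezers: Stainless steel tweezers lying flat, 124 mm long along their x, 14 mm wide, 8 mm high. Origin at the middle, on the table. Leave alone.
- solder_spool: Spool of solder standing on end, 56 mm in diameter, 42 mm high. Origin under its centre. Leave alone.
- cleaner_can: Contact-cleaner spray can, upright, 52 mm in diameter, 190 mm high. Origin under its centre. Leave alone.
- flux_jar: Amber glass flux jar, 48 mm in diameter, 45 mm high. Origin under its centre. Leave alone.
- screwdriver: Screwdriver lying along its x, 170 mm long, at most 30 mm high. Leave alone.
- bench_spot (a point): A point on the pale grey table top (height 0), halfway between the two areas where lamps lie. Fixed tall equipment stands round the edges: to the right (-y) a black vice 131 mm high, at the far right a yellow fume fan 218 mm high, at the left an iron cradle and a detergent bottle, at the far side an open parts bin 70 mm high. The way between is free above 210 mm.
Not all that is in view belongs to the job. What is shaped like the lamp_large but turquoise is not meant.

How it is judged:
By the outcome, as a careful person would: the job done as asked, in the order asked, and still so for the second after the job is handed in, with the robot touching nothing.
It also fails if it takes over 69 s, if anything falls off the work surface, if the arm or the gripper's body presses on something with over 40 N, if the wrist force passes 120 N, or if a joint passes its speed limit or range.

## Working session

There is one attempt and no reset: what is moved stays moved. The work goes in short steps, Python scripts to look and compute and a tool call to move; the robot and the scene stay as the last step left them, time stands still between calls to the robot, and variables do not carry over. Pictures are saved under pics/ and viewed, at most 13 in all, crops included, and the job is handed in when it is done.

Besides the shell and the picture viewer there is one more tool, called after ">>>" by a JSON object that holds its "name" and its "arguments", one argument or row to a line. move_arm: Moves the arm, as the interface text tells. Scaled input: -1 to 1 covers 0.15 m each way for a shift and pi/2 rad each way for a turn. Its arguments: {"type":"object","properties":{"moves":{"type":"array"},"claw":{"type":"number"}},"required":["moves"]}

```bash
ls; mkdir -p pics
python3 - <<'E'
from cell import monitor, viewer, order, env
import cv2,json
for n in ("side","top"):
    im=viewer.read_camera(n); cv2.imwrite(f"pics/{n}0.png",im[:,:,::-1])
    i=viewer.camera_info(n); print(n,i["K"],i["camera_from_world"])
a=cv2.imread("pics/side0.png");b=cv2.imread("pics/top0.png")
cv2.imwrite("pics/top0b.png",cv2.resize(b,(800,600),interpolation=cv2.INTER_CUBIC))
cv2.imwrite("pics/side0b.png",cv2.resize(a,(800,600),interpolation=cv2.INTER_CUBIC))
print(monitor.state(),env.grip_depth)
E
```

```text
pics
side [[436.77474376   0.         251.87873442]
 [  0.         436.77474376 197.89318283]
 [  0.           0.           1.        ]] [[ 9.99150863e-01 -4.11768537e-02  1.42118222e-03 -5.49161207e+02]
 [-1.93697312e-02 -4.99888775e-01 -8.65872985e-01  1.19229256e+01]
 [ 3.63643583e-02  8.65110212e-01 -5.00261886e-01  1.11664946e+03]
 [ 0.00000000e+00  0.00000000e+00  0.00000000e+00  1.00000000e+00]]
top [[461.04389553   0.         255.11375403]
 [  0.         461.04389553 196.39182664]
 [  0.           0.           1.        ]] [[ 1.29683865e-02 -9.99870095e-01  9.57155521e-03 -1.15002495e+02]
 [-9.95281318e-01 -1.38282510e-02 -9.60410158e-02  5.47125377e+02]
 [ 9.61608974e-02 -8.28089308e-03 -9.95331356e-01  1.46905240e+03]
 [ 0.00000000e+00  0.00000000e+00  0.00000000e+00  1.00000000e+00]]
{'t': 0.1, 'joints': array([ 1.03337127e+00,  4.91471857e-01,  1.55934914e+00, -1.78127359e-06,
        1.09171112e+00, -1.05592043e-01]), 'qvel': array([ 0.00165119, -0.00026387, -0.00148004, -0.00056852,  0.00169723,
        0.00092731]), 'tau': array([ 2.28122532e-03, -6.13625407e+01, -2.58603787e+01,  6.94088638e-02,
        4.70372604e-02,  2.51998750e-05]), 'eef_pos': array([261.45807867, 567.46478206, 214.15078186]), 'tcp_rot': array([-3.14065825e+00, -9.74447415e-05,  2.70976042e+00]), 'ft_force': array([ 0.14877437,  0.01604737, -0.29339085]), 'moment': array([0.00722718, 0.02723117, 0.01852103]), 'grip_force': 0.0, 'opening': 1.001285150846068} 18.8
```

View pics/top0b.png

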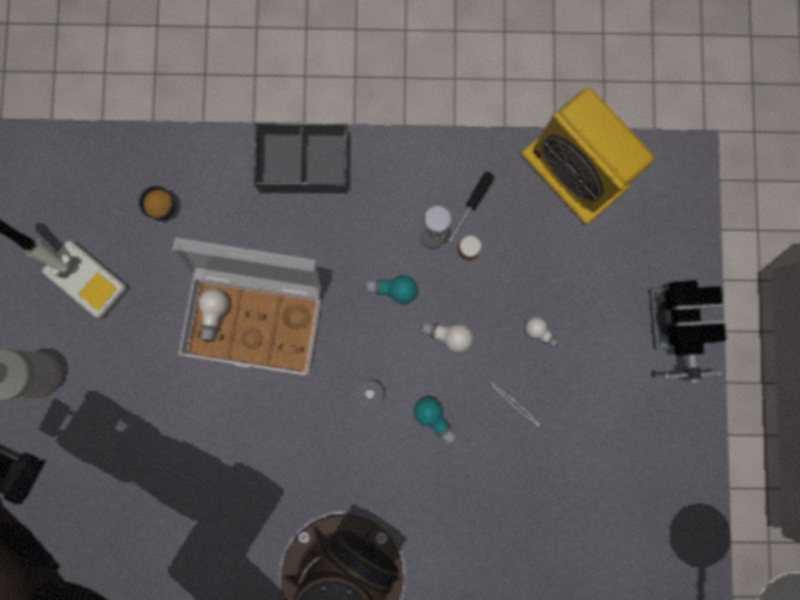

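View pics/side0b.png

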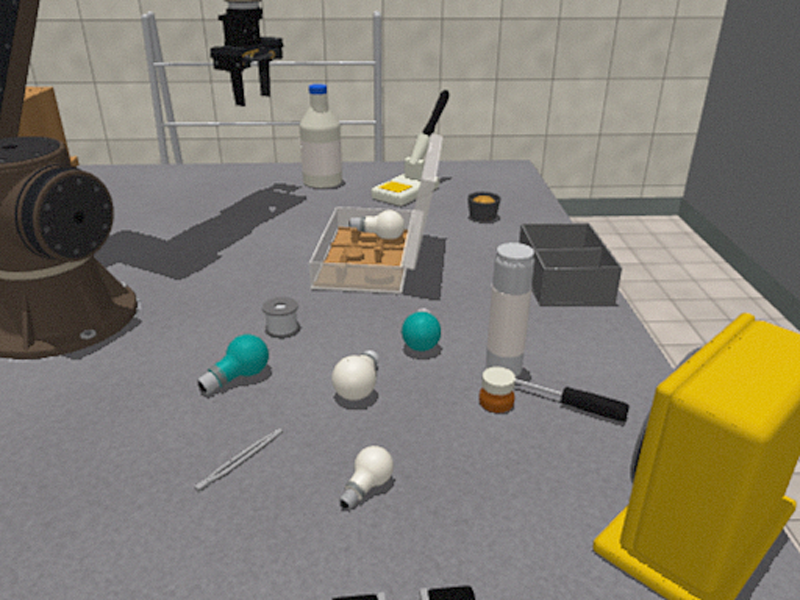

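The candidates, in enlarged top-view pixels: white (457,337) is the large lamp, white (537,327) is the small lamp, and white (212,300) is the stored lamp in the case. Turquoise (403,289) and (428,411) are decoys. I'll confirm this in one crop and measure at the same time.

```bash
cat > h.py <<'E'
import numpy as np,cv2
from cell import monitor,viewer,order,env
I={n:viewer.camera_info(n) for n in("side","top")}
def ray(n,u,v):
    T=np.array(I[n]["camera_from_world"]);R=T[:3,:3];c=-R.T@T[:3,3]
    d=R.T@np.linalg.solve(np.array(I[n]["K"]),[u,v,1.]);return c,d/np.linalg.norm(d)
def onz(n,u,v,z):
    c,d=ray(n,u,v);return c+d*(z-c[2])/d[2]
def tri(a,b):
    c1,d1=ray("top",*a);c2,d2=ray("side",*b)
    s=np.linalg.lstsq(np.c_[d1,-d2],c2-c1,rcond=None)[0]
    p,q=c1+s[0]*d1,c2+s[1]*d2;return (p+q)/2,np.linalg.norm(p-q)
def proj(n,p):
    T=np.array(I[n]["camera_from_world"]);q=np.array(I[n]["K"])@(T[:3,:3]@np.array(p)+T[:3,3]);return q[:2]/q[2]
E
python3 - <<'E'
from h import *
for n in("top","side"):
    im=cv2.imread(f"pics/{n}0.png");hsv=cv2.cvtColor(im,cv2.COLOR_BGR2HSV)
    m=((hsv[...,2]>165)&(hsv[...,1]<60)).astype(np.uint8)
    if n=="side": m[:100]=0
    else: m[:90]=0
    k,l,s,c=cv2.connectedComponentsWithStats(m)
    for i in range(1,k):
        if 25<s[i,4]<3000: print(n,s[i],c[i].round(1))
t=cv2.imread("pics/top0.png")
a=cv2.resize(t[145:245,110:210],(500,500),interpolation=cv2.INTER_CUBIC)
b=cv2.resize(t[190:240,265:365],(300,150),interpolation=cv2.INTER_CUBIC)
s=cv2.imread("pics/side0.png");d=cv2.resize(s[215:330,205:265],(180,345),interpolation=cv2.INTER_CUBIC)
o=np.zeros((500,800,3),np.uint8);o[:,:500]=a;o[:150,500:]=b;o[155:,500:680]=d
cv2.imwrite("pics/crop1.png",o)
E
```

```text
top [274 137  10  10  36] [277.9 142. ]
top [295 152  12  11  97] [300.6 157. ]
top [ 35 164  42  37 337] [ 53.2 179.5]
top [129 188  11  20 122] [133.5 196.4]
top [340 206   8   8  48] [343.2 209.1]
top [288 212  11  10  82] [293.  216.3]
side [259 100  23  17 194] [272.9 106.3]
side [238 111  32  16 172] [255.8 119.2]
side [353 120  25   6 104] [365.6 122.9]
side [380 120  30   6 100] [396.9 123.1]
side [412 120  26   6 120] [423.6 122.2]
side [198 133  18  35  56] [206.  150.7]
side [233 134  25  13 229] [246.  140.5]
side [256 134  15  38 291] [263.4 152.6]
side [318 155  23  11 183] [329.2 159.9]
side [213 227  27  22 460] [226.  237.3]
side [309 235  22  12 206] [319.  240.5]
side [127 238  11   8  48] [132.  241.6]
side [332 243  27   9  39] [344.9 247.2]
side [224 285  27  28 469] [236.9 297.4]
side [503 304   9  28 152] [508.3 315.8]
side [219 313   8   8  34] [222.5 316.6]
side [504 334   8  13  62] [508.5 338. ]
side [502 337  10  17  35] [506.7 344.6]
```

View pics/crop1.png

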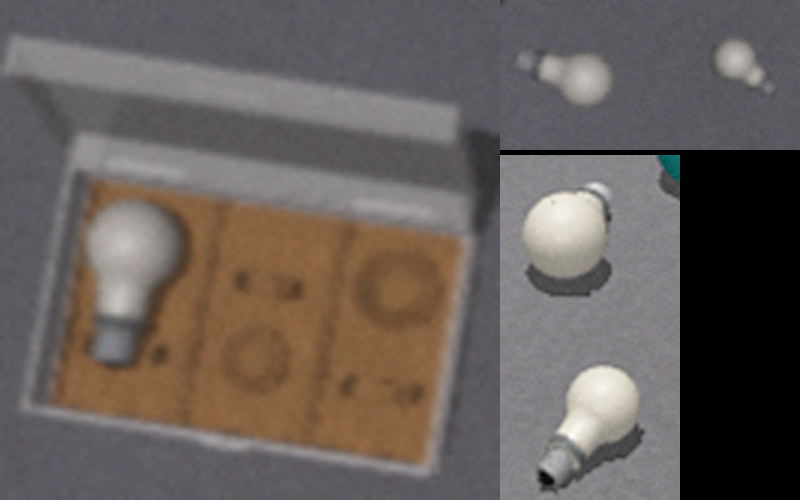

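Run:
```python
from h import *
np.set_printoptions(precision=1,suppress=True)
c=lambda u,v:(110+(u+.5)/5-.5,145+(v+.5)/5-.5)
pr=lambda k,n,p,z:print(k,onz(n,*p,z))
L=(293.2,215.9);S=(343,209.3)
print("L",onz("top",*L,30),onz("side",226.5,241.5,30),tri(L,(226.5,241.5)))
print("S",onz("top",*S,22.5),onz("side",238.8,297.3,22.5),tri(S,(238.8,297.3)))
pr("Lcap","top",(270.7,209.3),13);pr("Scap","top",(355,219.5),8.5)
for k,p,z in[("FL",(22,408),52),("FR",(432,474),52),("BR",(472,235),52),("BL",(75,170),52),("dimL",(399,288),17),("dimS",(256,358),13),("stored",(135,247),36),("storedcap",(111,362),36),("chkS1",(241,281),33),("chkS2",(296,288),33),("chkL1",(349,386),36),("chkL2",(415,394),36)]:pr(k,"top",c(*p),z)
```

```text
L [ 486.8 -231.3   30. ] [ 486.6 -230.7   30. ] (array([ 486.7, -231.3,   30.5]), np.float64(0.14798271058865564))
S [ 510.9 -394.    22.5] [ 509.9 -392.1   22.5] (array([ 510.3, -393.7,   24. ]), np.float64(0.834681554280886))
Lcap [ 508.3 -159.2   13. ]
Scap [ 478.9 -436.     8.5]
FL [445.3 337.4  52. ]
FR [407.2  77.4  52. ]
BR [559.3  55.8  52. ]
BL [597.5 310.   52. ]
dimL [527.6 106.1  17. ]
dimS [480.9 198.4  13. ]
stored [550.2 273.9  36. ]
storedcap [475.9 286.5  36. ]
chkS1 [529.4 205.7  33. ]
chkS2 [525.4 170.2  33. ]
chkL1 [462.6 133.8  36. ]
chkL2 [458.1  91.5  36. ]
```

```bash
cat >> h.py <<'E'
def plan(x,y,z,yaw,step=55,n=None,p0=None,w0=None):
    "rows from the present pose (or p0,w0) to the target, tool down"
    s=monitor.state();p=np.array(s["eef_pos"]) if p0 is None else np.array(p0,float)
    w=s["tcp_rot"][2] if w0 is None else w0
    dw=(yaw-w+np.pi)%(2*np.pi)-np.pi;d=np.array([x,y,z])-p
    n=n or max(1,int(np.ceil(max(np.linalg.norm(d)/step,abs(dw)/.17))));out=[]
    for i in range(n):
        a=w+dw*i/n;R=np.array([[np.cos(a),np.sin(a),0],[np.sin(a),-np.cos(a),0],[0,0,-1]])
        out.append([*(R.T@d/n/150).round(3),round(-dw/n/(np.pi/2),3)])
    for k in range(0,n,10):print(sum([[float(v) for v in r] for r in out[k:k+10]],[]))
def st():
    s=monitor.state();print("t",s["t"],"p",np.round(s["eef_pos"],1),"r",np.round(s["tcp_rot"],3),"f",np.round(s["ft_force"],1),"op",round(s["opening"]*95,1),"g",round(s["grip_force"],1))
E
python3 -c "
from h import *
plan(498.7,-191.1,190,1.281)"
```

```text
[-0.237, -0.262, 0.011, 0.061, -0.261, -0.238, 0.011, 0.061, -0.282, -0.212, 0.011, 0.061, -0.301, -0.185, 0.011, 0.061, -0.317, -0.155, 0.011, 0.061, -0.331, -0.124, 0.011, 0.061, -0.341, -0.092, 0.011, 0.061, -0.348, -0.059, 0.011, 0.061, -0.352, -0.026, 0.011, 0.061, -0.353, 0.008, 0.011, 0.061]
[-0.351, 0.041, 0.011, 0.061, -0.345, 0.074, 0.011, 0.061, -0.337, 0.107, 0.011, 0.061, -0.325, 0.138, 0.011, 0.061, -0.31, 0.169, 0.011, 0.061]
```

>>> {"name": "move_arm", "arguments": {
  "moves": [-0.237, -0.262, 0, 0.061, -0.261, -0.238, 0, 0.061, -0.282, -0.212, 0, 0.061, -0.301, -0.185, 0, 0.061, -0.317, -0.155, 0, 0.061, -0.331, -0.124, 0, 0.061, -0.341, -0.092, 0, 0.061, -0.348, -0.059, 0, 0.061, -0.352, -0.026, 0, 0.061, -0.353, 0.008, 0, 0.061],
  "claw": 75
}}

```text
t: 1.35
eef_pos: [418.9, 60.1, 214.7]
tcp_rot: [3.141, -0.0, 1.748]
ft_force: [0.7, 0.9, 0.4]
opening: 0.791
grip_force: 0.0
```

>>> {"name": "move_arm", "arguments": {
  "moves": [-0.351, 0.041, 0.02, 0.061, -0.345, 0.074, 0.02, 0.061, -0.337, 0.107, 0.02, 0.061, -0.325, 0.138, 0.02, 0.061, -0.31, 0.169, 0.02, 0.061, 0, 0, 0, 0, 0, 0, 0, 0]
}}

```text
t: 2.22
eef_pos: [495.6, -191.2, 199.2]
tcp_rot: [-3.14, -0.0, 1.273]
ft_force: [0.5, -0.3, 0.3]
opening: 0.789
grip_force: 0.0
```

```bash
python3 -c "
from h import *
st();plan(498.7,-191.1,40,1.281,60);plan(498.7,-191.1,2,1.281,10,p0=[498.7,-191.1,40],w0=1.281)"
```

```text
t 2.225 p [ 495.6 -191.2  199.2] r [-3.14  -0.     1.273] f [ 0.5 -0.3  0.3] op 75.0 g 0.0
[0.002, 0.007, 0.354, -0.002, 0.002, 0.007, 0.354, -0.002, 0.002, 0.007, 0.354, -0.002]
[0.0, 0.0, 0.063, -0.0, 0.0, 0.0, 0.063, -0.0, 0.0, 0.0, 0.063, -0.0, 0.0, 0.0, 0.063, -0.0]
```

>>> {"name": "move_arm", "arguments": {
  "moves": [0.002, 0.007, 0.31, 0, 0.002, 0.007, 0.31, 0, 0.002, 0.007, 0.31, 0, 0, 0, 0, 0, 0, 0, 0, 0]
}}

```text
t: 2.85
eef_pos: [499.9, -191.2, 61.7]
tcp_rot: [3.14, 0.0, 1.274]
ft_force: [0.2, 0.5, -0.2]
opening: 0.789
grip_force: 0.0
```

Run:
```python
from h import *
st()
a=viewer.read_camera("top")[:,:,::-1];b=viewer.read_camera("side")[:,:,::-1]
p=monitor.state()["eef_pos"];print(proj("top",p),proj("side",p))
o=np.zeros((500,800,3),np.uint8)
o[:400,:400]=cv2.resize(a[170:250,240:320],(400,400),interpolation=cv2.INTER_CUBIC)
o[:500,400:]=cv2.resize(b[160:260,185:265],(400,500),interpolation=cv2.INTER_CUBIC)
cv2.imwrite("pics/g1.png",o)
```

```text
t 2.85 p [ 499.9 -191.2   61.7] r [3.14  0.    1.274] f [ 0.2  0.5 -0.2] op 75.0 g 0.0
[281.59114423 210.96589493] [232.558209   218.49602497]
```

View pics/g1.png

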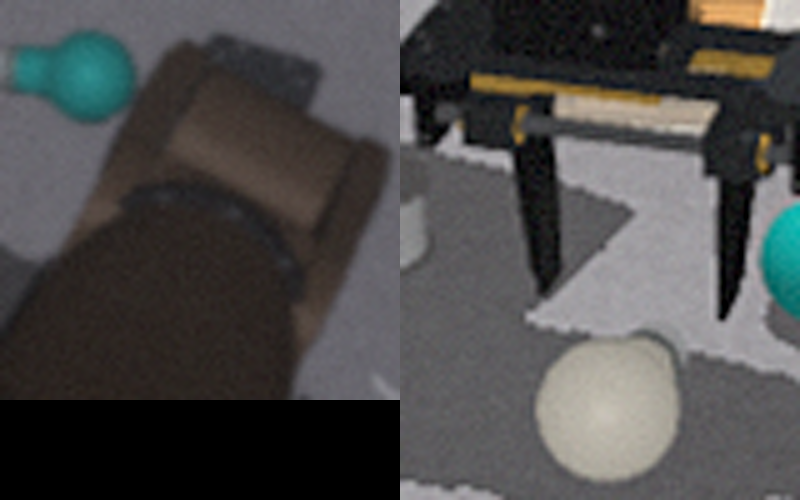

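>>> {"name": "move_arm", "arguments": {
  "moves": [0, -0.006, 0.15, 0, 0, 0, 0.1, 0, 0, 0, 0.08, 0, 0, 0, 0.05, 0, 0, 0, 0, 0, 0, 0, 0, 0]
}}

```text
t: 3.7
eef_pos: [498.6, -191.4, 3.4]
tcp_rot: [3.141, -0.0, 1.273]
ft_force: [-0.2, -0.4, 0.1]
opening: 0.788
grip_force: 0.0
```

```bash
python3 -c "
from h import *
st()"
```

```text
t 3.7 p [ 498.6 -191.4    3.4] r [ 3.141 -0.     1.273] f [-0.2 -0.4  0.1] op 74.9 g 0.0
```

>>> {"name": "move_arm", "arguments": {
  "moves": [0, 0, 0, 0, 0, 0, 0, 0, 0, 0, 0, 0],
  "claw": 40
}}

```text
t: 4.08
eef_pos: [498.5, -191.3, 3.3]
tcp_rot: [3.141, -0.0, 1.273]
ft_force: [-0.7, -0.3, -0.2]
opening: 0.532
grip_force: 0.0
```

>>> {"name": "move_arm", "arguments": {
  "moves": [0, 0, 0, 0, 0, 0, 0, 0, 0, 0, 0, 0, 0, 0, 0, 0],
  "claw": 28
}}

```text
t: 4.58
eef_pos: [498.5, -191.3, 3.1]
tcp_rot: [3.142, -0.0, 1.273]
ft_force: [0.6, 0.5, 1.2]
opening: 0.321
grip_force: 30.0
```

>>> {"name": "move_arm", "arguments": {
  "moves": [0, 0, -0.1, 0, 0, 0, -0.3, 0, 0, 0, -0.4, 0, 0, 0, -0.4, 0, 0, 0, 0, 0, 0, 0, 0, 0]
}}

```text
t: 5.32
eef_pos: [498.0, -191.1, 183.3]
tcp_rot: [3.141, -0.0, 1.273]
ft_force: [-0.3, 0.5, -0.8]
opening: 0.315
grip_force: 30.0
```

Run:
```python
from h import *
st()
plan(485,113.2,185,2.9996,50)
b=viewer.read_camera("side")[:,:,::-1]
u,v=proj("side",monitor.state()["eef_pos"]).astype(int);print(u,v)
cv2.imwrite("pics/g2.png",cv2.resize(b[v-60:v+60,u-60:u+60],(600,600),interpolation=cv2.INTER_CUBIC))
```

```text
t 5.325 p [ 498.  -191.1  183.3] r [ 3.141 -0.     1.273] f [-0.3  0.5 -0.8] op 29.9 g 30.0
[0.174, -0.062, -0.001, -0.1, 0.181, -0.034, -0.001, -0.1, 0.185, -0.005, -0.001, -0.1, 0.183, 0.024, -0.001, -0.1, 0.177, 0.052, -0.001, -0.1, 0.167, 0.079, -0.001, -0.1, 0.152, 0.104, -0.001, -0.1, 0.134, 0.127, -0.001, -0.1, 0.113, 0.146, -0.001, -0.1, 0.088, 0.162, -0.001, -0.1]
[0.062, 0.174, -0.001, -0.1]
230 167
```

View pics/g2.png

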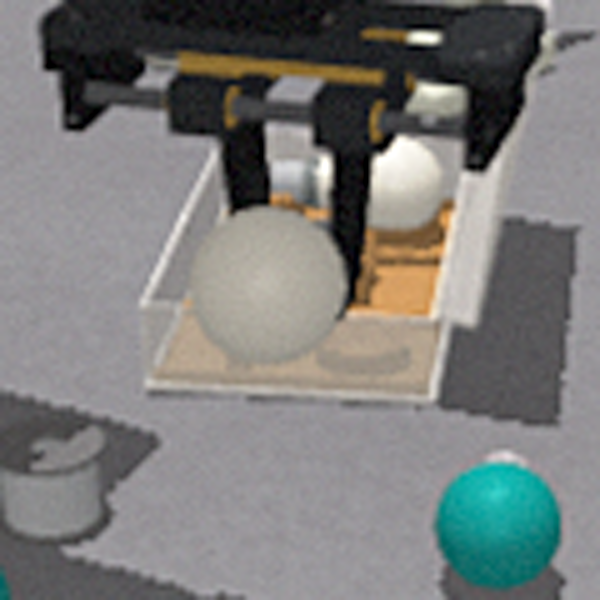

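>>> {"name": "move_arm", "arguments": {
  "moves": [0.174, -0.062, 0, -0.1, 0.181, -0.034, 0, -0.1, 0.185, -0.005, 0, -0.1, 0.183, 0.024, 0, -0.1, 0.177, 0.052, 0, -0.1, 0.167, 0.079, 0, -0.1, 0.152, 0.104, 0, -0.1, 0.134, 0.127, 0, -0.1, 0.113, 0.146, 0, -0.1, 0.088, 0.162, 0, -0.1]
}}

```text
t: 6.62
eef_pos: [485.6, 86.1, 181.7]
tcp_rot: [-3.141, -0.003, 2.848]
ft_force: [0.5, 0.9, -0.9]
opening: 0.319
grip_force: 30.0
```

>>> {"name": "move_arm", "arguments": {
  "moves": [0.062, 0.174, 0, -0.1, 0, 0, 0.33, 0, 0, 0, 0.22, 0, 0, 0, 0, 0, 0, 0, 0, 0]
}}

```text
t: 7.25
eef_pos: [485.3, 112.9, 101.0]
tcp_rot: [-3.142, -0.0, 3.0]
ft_force: [0.9, -0.2, -1.2]
opening: 0.318
grip_force: 30.0
```

Run:
```python
from h import *
st()
p=monitor.state()["eef_pos"]
b=viewer.read_camera("side")[:,:,::-1]
u,v=proj("side",p).astype(int);print(u,v)
cv2.imwrite("pics/full3.png",b)
cv2.imwrite("pics/g3.png",cv2.resize(b[v-50:v+50,u-50:u+50],(600,600),interpolation=cv2.INTER_CUBIC))
for dz in(12,20,27,35):print(dz,proj("side",p+[42,-6,dz]),proj("side",p+[-33,5,36-dz]))
```

```text
t 7.25 p [485.3 112.9 101. ] r [-3.142 -0.     3.   ] f [ 0.9 -0.2 -1.2] op 30.2 g 30.0
226 145
12 [241.97447815 142.15232661] [213.90528583 136.81213513]
20 [241.9447876  139.37044515] [214.03023215 139.5913983 ]
27 [241.91864093 136.9206104 ] [214.13886496 142.00778964]
35 [241.88856576 134.10269179] [214.26222996 144.75187842]
```

View pics/g3.png

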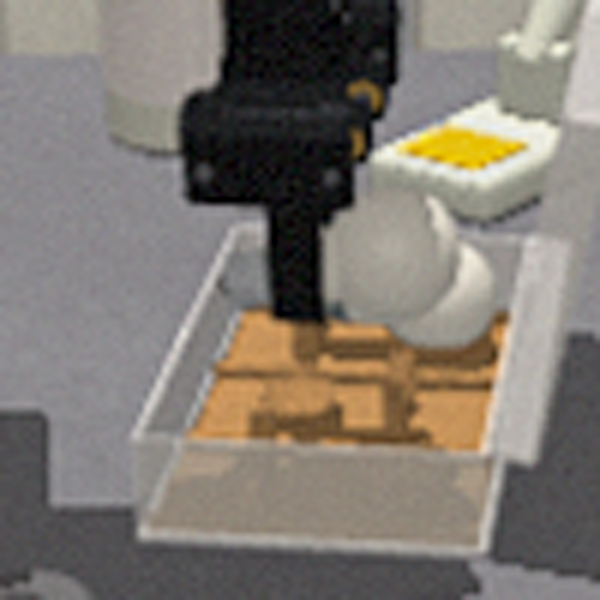

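Run:
```python
from h import *
a=cv2.imread("pics/full3.png");g=a.astype(int)
print("row137",[(u,int(g[137,u].mean())) for u in range(226,256)])
print("col239",[(v,int(g[v,239].mean()),int(g[v,239,0])) for v in range(122,152)])
t=viewer.read_camera("top")[:,:,::-1]
cv2.imwrite("pics/t3.png",t)
h=cv2.cvtColor(t,cv2.COLOR_BGR2HSV);c=proj("top",[527,107,128]).astype(int);print(c)
for v in range(c[1]-14,c[1]+15,2):print(v,[int(x) for x in h[v,c[0]-16:c[0]+18,2]])
# g2 check
q=proj("side",np.array([498,-191.1,183.3])+[-12,-40,27]);print("g2 pred",q,"seen 223.2 163.6")
```

```text
row137 [(226, 9), (227, 16), (228, 2), (229, 61), (230, 141), (231, 155), (232, 146), (233, 148), (234, 153), (235, 154), (236, 158), (237, 156), (238, 155), (239, 162), (240, 167), (241, 168), (242, 167), (243, 161), (244, 160), (245, 156), (246, 153), (247, 156), (248, 149), (249, 162), (250, 158), (251, 143), (252, 166), (253, 223), (254, 231), (255, 202)]
col239 [(122, 179, 170), (123, 152, 143), (124, 146, 137), (125, 143, 134), (126, 142, 134), (127, 143, 134), (128, 150, 142), (129, 153, 145), (130, 155, 146), (131, 157, 148), (132, 160, 152), (133, 157, 148), (134, 161, 154), (135, 162, 154), (136, 167, 158), (137, 162, 154), (138, 162, 153), (139, 156, 148), (140, 154, 148), (141, 154, 145), (142, 152, 144), (143, 151, 145), (144, 150, 143), (145, 141, 133), (146, 142, 136), (147, 130, 123), (148, 136, 131), (149, 136, 97), (150, 154, 93), (151, 112, 69)]
[184 199]
185 [145, 140, 145, 148, 146, 144, 144, 146, 148, 154, 154, 155, 164, 171, 175, 175, 174, 169, 170, 160, 151, 153, 152, 156, 160, 157, 159, 157, 154, 153, 154, 151, 151, 150]
187 [151, 143, 145, 142, 138, 138, 136
[... 1353 characters left out ...]
63, 53, 54, 57, 51, 53, 47, 39, 35, 42, 32, 33, 23, 31, 30, 37, 40, 42, 42, 44, 39]
207 [84, 85, 82, 81, 78, 81, 83, 79, 87, 84, 84, 76, 64, 59, 56, 56, 54, 55, 52, 50, 41, 35, 38, 36, 30, 29, 25, 30, 26, 27, 30, 31, 32, 31]
209 [80, 79, 81, 78, 75, 79, 78, 75, 76, 79, 75, 72, 59, 55, 58, 54, 51, 53, 55, 45, 40, 34, 37, 37, 29, 30, 28, 27, 31, 29, 29, 30, 29, 31]
211 [77, 72, 69, 75, 71, 73, 66, 69, 64, 68, 69, 64, 55, 58, 53, 50, 51, 55, 52, 46, 36, 37, 39, 34, 35, 30, 24, 27, 26, 28, 31, 32, 29, 28]
213 [64, 62, 59, 65, 63, 61, 64, 64, 64, 61, 60, 57, 56, 54, 53, 54, 54, 52, 50, 33, 39, 32, 40, 39, 33, 29, 27, 28, 30, 29, 29, 34, 27, 36]
g2 pred [223.56124652 164.14991553] seen 223.2 163.6
```

Run:
```python
from h import *
g=cv2.imread("pics/side0.png").astype(int)
for v in(141,144,147):print(v,[(u,int(g[v,u].mean())) for u in range(230,268)])
print([(v,int(g[v,249].mean())) for v in range(126,160)])
print(proj("side",[551.3,273.4,36]),436.8/1116/1.18*30)
f=cv2.imread("pics/full3.png").astype(int)
p=[485.3,112.9,101]
for dz in (5,12,19,26):
  u,v=proj("side",np.array(p)+[0,-20,dz]);v=int(round(v));print(u,v,[(x,int(f[v,x].mean())) for x in range(215,236)])
```

```text
141 [(230, 155), (231, 128), (232, 138), (233, 186), (234, 231), (235, 236), (236, 232), (237, 234), (238, 230), (239, 225), (240, 222), (241, 200), (242, 194), (243, 203), (244, 206), (245, 209), (246, 213), (247, 214), (248, 214), (249, 215), (250, 212), (251, 210), (252, 207), (253, 202), (254, 196), (255, 194), (256, 186), (257, 178), (258, 149), (259, 139), (260, 142), (261, 136), (262, 175), (263, 187), (264, 180), (265, 177), (266, 173), (267, 176)]
144 [(230, 113), (231, 93), (232, 91), (233, 125), (234, 170), (235, 180), (236, 174), (237, 182), (238, 177), (239, 180), (240, 172), (241, 167), (242, 173), (243, 180), (244, 180), (245, 183), (246, 186), (247, 188), (248, 192), (249, 194), (250, 189), (251, 182), (252, 181), (253, 176), (254, 170), (255, 167), (256, 156), (257, 149), (258, 137), (259, 140), (260, 137), (261, 161), (262, 186), (263, 170), (264, 164), (265, 172), (266, 179), (267, 180)]
147 [(230, 85), (231, 66), (232, 63), (233, 94), (234, 128), (235, 135), (236, 140), (237, 143), (238, 139), (239, 142), (240, 141), (241, 134), (242, 138), (243, 146), (244, 146),
[... 1068 characters left out ...]
 106), (221, 50), (222, 8), (223, 16), (224, 21), (225, 12), (226, 5), (227, 19), (228, 4), (229, 46), (230, 125), (231, 146), (232, 137), (233, 137), (234, 137), (235, 139)]
226.18292089365033 142 [(215, 129), (216, 131), (217, 131), (218, 131), (219, 139), (220, 95), (221, 28), (222, 5), (223, 13), (224, 14), (225, 30), (226, 15), (227, 3), (228, 6), (229, 63), (230, 139), (231, 156), (232, 147), (233, 137), (234, 142), (235, 144)]
226.10852694426757 140 [(215, 129), (216, 124), (217, 133), (218, 134), (219, 132), (220, 84), (221, 32), (222, 9), (223, 17), (224, 8), (225, 17), (226, 12), (227, 21), (228, 7), (229, 62), (230, 142), (231, 158), (232, 149), (233, 143), (234, 147), (235, 148)]
```

>>> {"name": "move_arm", "arguments": {
  "moves": [-0.017, 0, 0.2, 0, 0, 0, 0.17, 0, 0, 0, 0.06, 0, 0, 0, 0.04, 0, 0, 0, 0, 0, 0, 0, 0, 0]
}}

```text
t: 8.1
eef_pos: [488.0, 112.6, 30.8]
tcp_rot: [3.141, 0.001, 3.0]
ft_force: [0.0, -0.2, -0.8]
opening: 0.319
grip_force: 30.0
```

>>> {"name": "move_arm", "arguments": {
  "moves": [0, 0, 0.013, 0, 0, 0, 0.013, 0, 0, 0, 0, 0]
}}

```text
t: 8.48
eef_pos: [487.6, 112.6, 26.1]
tcp_rot: [3.142, -0.0, 3.0]
ft_force: [0.2, -0.9, -1.7]
opening: 0.32
grip_force: 30.0
```

>>> {"name": "move_arm", "arguments": {
  "moves": [0, 0, 0.013, 0, 0, 0, 0, 0]
}}

```text
t: 8.72
eef_pos: [488.2, 112.6, 24.6]
tcp_rot: [3.141, 0.001, 3.0]
ft_force: [1.0, -0.8, 5.4]
opening: 0.322
grip_force: 30.0
```

>>> {"name": "move_arm", "arguments": {
  "moves": [0, 0, 0.007, 0, 0, 0, 0, 0]
}}

```text
t: 8.98
eef_pos: [488.6, 112.6, 23.8]
tcp_rot: [3.141, 0.002, 3.0]
ft_force: [2.2, -1.4, 7.1]
opening: 0.319
grip_force: 30.0
```

>>> {"name": "move_arm", "arguments": {
  "moves": [0, 0, 0.007, 0, 0, 0, 0, 0]
}}

```text
t: 9.22
eef_pos: [488.9, 112.6, 22.8]
tcp_rot: [3.141, 0.003, 3.0]
ft_force: [2.2, -1.7, 7.1]
opening: 0.317
grip_force: 30.0
```

>>> {"name": "move_arm", "arguments": {
  "moves": [0, 0, 0.007, 0, 0, 0, 0, 0]
}}

```text
t: 9.48
eef_pos: [489.2, 112.5, 21.9]
tcp_rot: [3.141, 0.004, 3.0]
ft_force: [3.9, -1.8, 8.7]
opening: 0.32
grip_force: 30.0
```

>>> {"name": "move_arm", "arguments": {
  "moves": [0, 0, 0.007, 0, 0, 0, 0, 0]
}}

```text
t: 9.72
eef_pos: [489.4, 112.6, 20.9]
tcp_rot: [3.141, 0.004, 3.0]
ft_force: [3.8, -1.1, 8.5]
opening: 0.322
grip_force: 30.0
```

>>> {"name": "move_arm", "arguments": {
  "moves": [0, 0, 0.005, 0, 0, 0, 0, 0]
}}

```text
t: 9.98
eef_pos: [489.5, 112.6, 20.2]
tcp_rot: [3.141, 0.004, 3.0]
ft_force: [4.3, -0.9, 8.0]
opening: 0.318
grip_force: 30.0
```

>>> {"name": "move_arm", "arguments": {
  "moves": [0, 0, 0.005, 0, 0, 0, 0, 0]
}}

```text
t: 10.22
eef_pos: [489.5, 112.6, 19.4]
tcp_rot: [3.141, 0.004, 3.0]
ft_force: [3.5, -0.8, 8.0]
opening: 0.321
grip_force: 30.0
```

>>> {"name": "move_arm", "arguments": {
  "moves": [0, 0, 0.005, 0, 0, 0, 0, 0]
}}

```text
t: 10.48
eef_pos: [489.6, 112.6, 18.7]
tcp_rot: [3.141, 0.004, 3.0]
ft_force: [4.6, -1.7, 7.8]
opening: 0.321
grip_force: 30.0
```

Run:
```python
from h import *
st()
b=viewer.read_camera("side")[:,:,::-1]
cv2.imwrite("pics/g4.png",cv2.resize(b[115:205,190:290],(800,720),interpolation=cv2.INTER_CUBIC)[:600])
```

```text
t 10.475 p [489.6 112.6  18.7] r [3.141 0.004 3.   ] f [ 4.6 -1.7  7.8] op 30.5 g 30.0
```

View pics/g4.png

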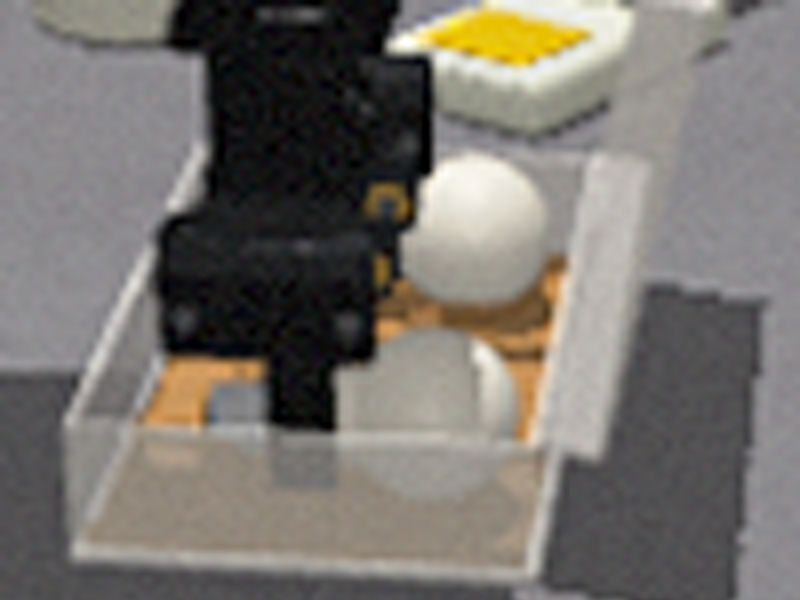

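Run:
```python
from h import *
s=np.array([527.6,107.1,36]);d=np.array([-.99,.1415,0])
for z in(0,2,4):print(z,proj("side",s+[0,0,z]),proj("side",s+d*76+[0,0,0]), proj("side",s+d*79.5))
print(proj("side",[489.6,92,30]), proj("side",s+[10,0,0]))
print(monitor.state()["moment"])
```

```text
0 [242.36439002 167.94227458] [215.27754234 166.69764557] [214.03716121 166.64065059]
2 [242.35754587 167.29211882] [215.27754234 166.69764557] [214.03716121 166.64065059]
4 [242.35069039 166.64088652] [215.27754234 166.69764557] [214.03716121 166.64065059]
[228.66640428 172.56666641] [245.97138047 167.8813991 ]
[-0.07187429 -0.54795771  0.03249548]
```

>>> {"name": "move_arm", "arguments": {
  "moves": [0.012, 0, 0, 0, 0.012, 0, 0, 0, 0, 0, 0, 0]
}}

```text
t: 10.9
eef_pos: [485.5, 113.2, 18.6]
tcp_rot: [3.141, 0.004, 3.0]
ft_force: [2.4, -0.1, 8.3]
opening: 0.317
grip_force: 30.0
```

>>> {"name": "move_arm", "arguments": {
  "moves": [0, 0, 0.005, 0, 0, 0, 0, 0]
}}

```text
t: 11.15
eef_pos: [485.7, 113.2, 17.8]
tcp_rot: [3.141, 0.004, 3.0]
ft_force: [3.6, -0.8, 7.7]
opening: 0.32
grip_force: 30.0
```

>>> {"name": "move_arm", "arguments": {
  "moves": [0, 0, 0.005, 0, 0, 0, 0, 0]
}}

```text
t: 11.4
eef_pos: [485.8, 113.2, 17.1]
tcp_rot: [3.141, 0.004, 3.0]
ft_force: [4.0, -0.7, 8.1]
opening: 0.317
grip_force: 30.0
```

Run:
```python
from h import *
st();print(monitor.state()["moment"])
b=viewer.read_camera("side")[:,:,::-1];cv2.imwrite("pics/f5.png",b);g=b.astype(int)
for v in(163,165):print(v,[(u,int(g[v,u].mean())) for u in range(228,262)])
for u in(240,243):print(u,[(v,int(g[v,u].mean()),int(g[v,u].max()-g[v,u].min())) for v in range(150,184)])
```

```text
t 11.4 p [485.8 113.2  17.1] r [3.141 0.004 3.   ] f [ 4.  -0.7  8.1] op 30.1 g 30.0
[-0.07094732 -0.46231246 -0.02002388]
163 [(228, 18), (229, 2), (230, 101), (231, 145), (232, 158), (233, 155), (234, 146), (235, 154), (236, 153), (237, 155), (238, 158), (239, 156), (240, 158), (241, 161), (242, 159), (243, 157), (244, 155), (245, 160), (246, 152), (247, 152), (248, 171), (249, 204), (250, 211), (251, 198), (252, 163), (253, 141), (254, 146), (255, 147), (256, 141), (257, 191), (258, 199), (259, 184), (260, 187), (261, 180)]
165 [(228, 10), (229, 5), (230, 104), (231, 152), (232, 162), (233, 156), (234, 149), (235, 151), (236, 153), (237, 156), (238, 156), (239, 161), (240, 160), (241, 163), (242, 165), (243, 165), (244, 163), (245, 161), (246, 157), (247, 152), (248, 148), (249, 185), (250, 197), (251, 186), (252, 171), (253, 153), (254, 140), (255, 143), (256, 143), (257, 204), (258, 197), (259, 180), (260, 189), (261, 184)]
240 [(150, 125, 103), (151, 105, 78), (152, 76, 57), (153, 76, 56), (154, 81, 55), (155, 111, 85), (156, 116, 77), (157, 134, 18), (158, 144, 8), (159, 152, 
[... 231 characters left out ...]
, 151, 12), (175, 154, 11), (176, 151, 8), (177, 139, 14), (178, 140, 20), (179, 130, 23), (180, 132, 21), (181, 136, 21), (182, 135, 21), (183, 132, 25)]
243 [(150, 145, 10), (151, 120, 13), (152, 90, 45), (153, 108, 85), (154, 120, 88), (155, 116, 92), (156, 118, 67), (157, 136, 18), (158, 148, 9), (159, 151, 15), (160, 156, 15), (161, 154, 13), (162, 160, 18), (163, 157, 16), (164, 161, 16), (165, 165, 15), (166, 166, 15), (167, 170, 14), (168, 167, 17), (169, 186, 14), (170, 175, 12), (171, 148, 9), (172, 152, 10), (173, 154, 10), (174, 154, 11), (175, 151, 10), (176, 153, 10), (177, 143, 14), (178, 136, 22), (179, 132, 24), (180, 136, 22), (181, 133, 21), (182, 138, 25), (183, 137, 25)]
```

>>> {"name": "move_arm", "arguments": {
  "moves": [0, 0, 0, 0, 0, 0, 0, 0, 0, 0, 0, 0],
  "claw": 34
}}

```text
t: 11.82
eef_pos: [483.9, 113.1, 16.2]
tcp_rot: [-3.142, -0.0, 3.0]
ft_force: [0.2, -0.3, -0.4]
opening: 0.355
grip_force: 0.0
```

>>> {"name": "move_arm", "arguments": {
  "moves": [0, 0, 0, 0, 0, 0, 0, 0, 0, 0, 0, 0],
  "claw": 48
}}

```text
t: 12.2
eef_pos: [484.1, 113.1, 16.3]
tcp_rot: [3.142, 0.0, 3.0]
ft_force: [-0.6, -0.3, 0.2]
opening: 0.504
grip_force: 0.0
```

Run:
```python
from h import *
st()
b=viewer.read_camera("side")[:,:,::-1];cv2.imwrite("pics/f6.png",b);g=b.astype(int)
for v in(165,167):print(v,[(u,int(g[v,u].mean())) for u in range(246,258)])
for u in(240,243):print(u,[(v,int(g[v,u].mean()),int(g[v,u].max()-g[v,u].min())) for v in range(153,161)])
```

```text
t 12.2 p [484.1 113.1  16.3] r [3.142 0.    3.   ] f [-0.6 -0.3  0.2] op 47.8 g 0.0
165 [(246, 155), (247, 150), (248, 165), (249, 195), (250, 199), (251, 182), (252, 167), (253, 152), (254, 142), (255, 144), (256, 147), (257, 203)]
167 [(246, 159), (247, 157), (248, 154), (249, 174), (250, 182), (251, 169), (252, 155), (253, 146), (254, 146), (255, 140), (256, 177), (257, 189)]
240 [(153, 75, 56), (154, 76, 53), (155, 109, 86), (156, 126, 101), (157, 136, 46), (158, 143, 12), (159, 145, 9), (160, 154, 16)]
243 [(153, 101, 84), (154, 120, 88), (155, 121, 89), (156, 115, 92), (157, 131, 33), (158, 147, 8), (159, 151, 12), (160, 153, 11)]
```

>>> {"name": "move_arm", "arguments": {
  "moves": [0, 0, -0.1, 0, 0, 0, -0.25, 0, 0, 0, -0.4, 0, 0, 0, -0.4, 0]
}}

```text
t: 12.75
eef_pos: [483.6, 113.0, 191.6]
tcp_rot: [3.141, 0.0, 3.0]
ft_force: [0.6, 0.2, 0.2]
opening: 0.506
grip_force: 0.0
```

```bash
python3 -c "
from h import *
st();plan(492.1,-418.3,180,0.93,52)"
```

```text
t 12.75 p [483.6 113.  191.6] r [3.141 0.    3.   ] f [0.6 0.2 0.2] op 48.0 g 0.0
[-0.043, -0.269, 0.006, 0.101, -0.085, -0.259, 0.006, 0.101, -0.125, -0.242, 0.006, 0.101, -0.162, -0.219, 0.006, 0.101, -0.194, -0.191, 0.006, 0.101, -0.222, -0.158, 0.006, 0.101, -0.244, -0.12, 0.006, 0.101, -0.26, -0.08, 0.006, 0.101, -0.27, -0.038, 0.006, 0.101, -0.272, 0.005, 0.006, 0.101]
[-0.268, 0.049, 0.006, 0.101, -0.257, 0.09, 0.006, 0.101, -0.239, 0.13, 0.006, 0.101]
```

>>> {"name": "move_arm", "arguments": {
  "moves": [-0.043, -0.269, 0, 0.101, -0.085, -0.259, 0, 0.101, -0.125, -0.242, 0, 0.101, -0.162, -0.219, 0, 0.101, -0.194, -0.191, 0, 0.101, -0.222, -0.158, 0, 0.101, -0.244, -0.12, 0, 0.101, -0.26, -0.08, 0, 0.101, -0.27, -0.038, 0, 0.101, -0.272, 0.005, 0, 0.101]
}}

```text
t: 14.0
eef_pos: [491.5, -296.6, 190.0]
tcp_rot: [3.141, 0.0, 1.409]
ft_force: [0.6, 0.7, -0.2]
opening: 0.502
grip_force: 0.0
```

>>> {"name": "move_arm", "arguments": {
  "moves": [-0.268, 0.049, 0, 0.101, -0.257, 0.09, 0, 0.101, -0.239, 0.13, 0, 0.101, 0, 0, 0, 0, 0, 0, 0, 0],
  "claw": 60
}}

```text
t: 14.62
eef_pos: [494.3, -417.2, 189.3]
tcp_rot: [-3.141, -0.0, 0.939]
ft_force: [-0.5, 0.2, -0.2]
opening: 0.63
grip_force: 0.0
```

Run:
```python
from h import *
st();plan(492.1,-418.3,60,0.93,40)
b=viewer.read_camera("side")[:,:,::-1];a=viewer.read_camera("top")[:,:,::-1]
cv2.imwrite("pics/s7.png",b);cv2.imwrite("pics/t7.png",a)
o=np.zeros((600,800,3),np.uint8)
o[:600,:400]=cv2.resize(a[150:240,130:210],(400,450),interpolation=cv2.INTER_CUBIC)[:600].repeat(1,0) if 0 else cv2.copyMakeBorder(cv2.resize(a[150:240,130:210],(400,450),interpolation=cv2.INTER_CUBIC),0,150,0,0,cv2.BORDER_CONSTANT)
o[:350,400:]=cv2.resize(b[120:200,195:275],(400,400),interpolation=cv2.INTER_CUBIC)[:350]
o[350:600,400:]=cv2.resize(b[270:345,190:310],(400,250),interpolation=cv2.INTER_CUBIC)
cv2.imwrite("pics/c7.png",o)
```

```text
t 14.625 p [ 494.3 -417.2  189.3] r [-3.141 -0.     0.939] f [-0.5  0.2 -0.2] op 59.9 g 0.0
[-0.004, -0.002, 0.216, 0.001, -0.004, -0.002, 0.216, 0.001, -0.004, -0.002, 0.216, 0.001, -0.004, -0.002, 0.216, 0.001]
```

View pics/c7.png

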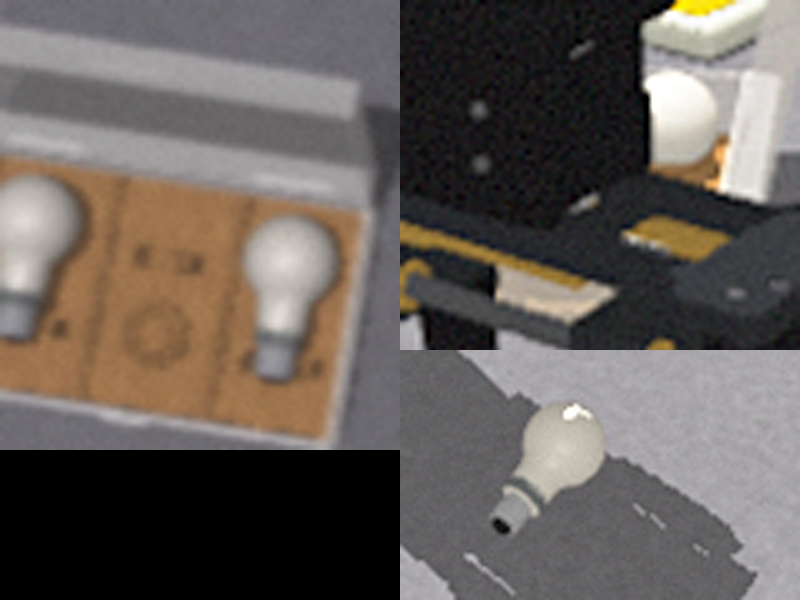

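Run:
```python
from h import *
g=np.array([511,-394.]);
for c in(onz("side",221.1,322.9,7.6)[:2],onz("top",355,219.5,8.5)[:2]):
    d=c-g;print(c,np.hypot(*d),np.arctan2(d[1],d[0]),g+31*d/np.hypot(*d))
```

```text
[ 478.57656477 -438.01455494] 54.66772537874913 -2.2057002136064825 [ 492.61389586 -418.95898985]
[ 478.90141209 -435.96725074] 52.83530524525844 -2.2237329309361376 [ 492.16683115 -418.62339844]
```

>>> {"name": "move_arm", "arguments": {
  "moves": [-0.008, -0.002, 0.35, 0.007, -0.008, -0.002, 0.35, 0, 0, 0, 0.25, 0, 0, 0, 0.14, 0, 0, 0, 0.08, 0, 0, 0, 0.06, 0, 0, 0, 0, 0, 0, 0, 0, 0]
}}

```text
t: 15.72
eef_pos: [493.0, -419.6, 5.1]
tcp_rot: [3.14, 0.0, 0.927]
ft_force: [0.1, -0.1, 0.3]
opening: 0.634
grip_force: 0.0
```

>>> {"name": "move_arm", "arguments": {
  "moves": [0, 0, 0.015, 0, 0, 0, 0, 0, 0, 0, 0, 0],
  "claw": 32
}}

```text
t: 16.1
eef_pos: [492.7, -419.4, 2.2]
tcp_rot: [3.141, -0.0, 0.927]
ft_force: [-0.4, 0.6, 0.1]
opening: 0.377
grip_force: 0.0
```

>>> {"name": "move_arm", "arguments": {
  "moves": [0, 0, 0, 0, 0, 0, 0, 0, 0, 0, 0, 0, 0, 0, 0, 0],
  "claw": 20
}}

```text
t: 16.6
eef_pos: [492.7, -419.4, 2.0]
tcp_rot: [-3.142, -0.0, 0.927]
ft_force: [0.0, 0.3, -0.2]
opening: 0.233
grip_force: 30.0
```

>>> {"name": "move_arm", "arguments": {
  "moves": [0, 0, -0.1, 0, 0, 0, -0.3, 0, 0, 0, -0.4, 0, 0, 0, -0.4, 0, 0, 0, 0, 0, 0, 0, 0, 0]
}}

```text
t: 17.35
eef_pos: [492.4, -419.1, 182.2]
tcp_rot: [-3.142, -0.0, 0.927]
ft_force: [-0.2, -0.3, -0.5]
opening: 0.234
grip_force: 30.0
```

Run:
```python
from h import *
st()
plan(511.7,194.2,185,2.9996,52)
```

```text
t 17.35 p [ 492.4 -419.1  182.2] r [-3.142 -0.     0.927] f [-0.2 -0.3 -0.5] op 22.3 g 30.0
[0.257, -0.181, -0.001, -0.101, 0.283, -0.138, -0.001, -0.101, 0.301, -0.091, -0.001, -0.101, 0.312, -0.042, -0.001, -0.101, 0.315, 0.008, -0.001, -0.101, 0.309, 0.058, -0.001, -0.101, 0.296, 0.106, -0.001, -0.101, 0.276, 0.152, -0.001, -0.101, 0.248, 0.194, -0.001, -0.101, 0.214, 0.231, -0.001, -0.101]
[0.175, 0.262, -0.001, -0.101, 0.131, 0.286, -0.001, -0.101, 0.084, 0.303, -0.001, -0.101]
```

>>> {"name": "move_arm", "arguments": {
  "moves": [0.257, -0.181, 0, -0.101, 0.283, -0.138, 0, -0.101, 0.301, -0.091, 0, -0.101, 0.312, -0.042, 0, -0.101, 0.315, 0.008, 0, -0.101, 0.309, 0.058, 0, -0.101, 0.296, 0.106, 0, -0.101, 0.276, 0.152, 0, -0.101, 0.248, 0.194, 0, -0.101, 0.214, 0.231, 0, -0.101]
}}

```text
t: 18.6
eef_pos: [508.4, 53.9, 180.7]
tcp_rot: [-3.14, -0.002, 2.519]
ft_force: [-0.8, -0.2, 0.2]
opening: 0.237
grip_force: 30.0
```

>>> {"name": "move_arm", "arguments": {
  "moves": [0.175, 0.262, 0, -0.101, 0.131, 0.286, 0, -0.101, 0.084, 0.303, 0, -0.101, 0, 0, 0.33, 0, 0, 0, 0.2, 0, 0, 0, 0, 0, 0, 0, 0, 0]
}}

```text
t: 19.48
eef_pos: [515.1, 193.8, 103.0]
tcp_rot: [-3.142, -0.0, 2.989]
ft_force: [-0.5, -0.5, 1.2]
opening: 0.235
grip_force: 30.0
```

Run:
```python
from h import *
st();p=monitor.state()["eef_pos"]
b=viewer.read_camera("side")[:,:,::-1];cv2.imwrite("pics/s8.png",b)
o=cv2.resize(b[105:195,185:285],(800,720),interpolation=cv2.INTER_CUBIC)[:600]
cv2.imwrite("pics/c8.png",o)
print("tcp",proj("side",p),"globe pred",proj("side",p+[-31,4.4,20.3]),"tgt seat above",proj("side",[480.05,198.7,p[2]+20.3]))
print("large seat",proj("side",[527.6,107.1,36]))
```

```text
t 19.475 p [515.1 193.8 103. ] r [-3.142 -0.     2.989] f [-0.5 -0.5  1.2] op 22.3 g 30.0
tcp [237.09329676 133.64018859] globe pred [226.07651518 126.52152896] tgt seat above [224.6663916  126.48046002]
large seat [242.36439002 167.94227458]
```

View pics/c8.png

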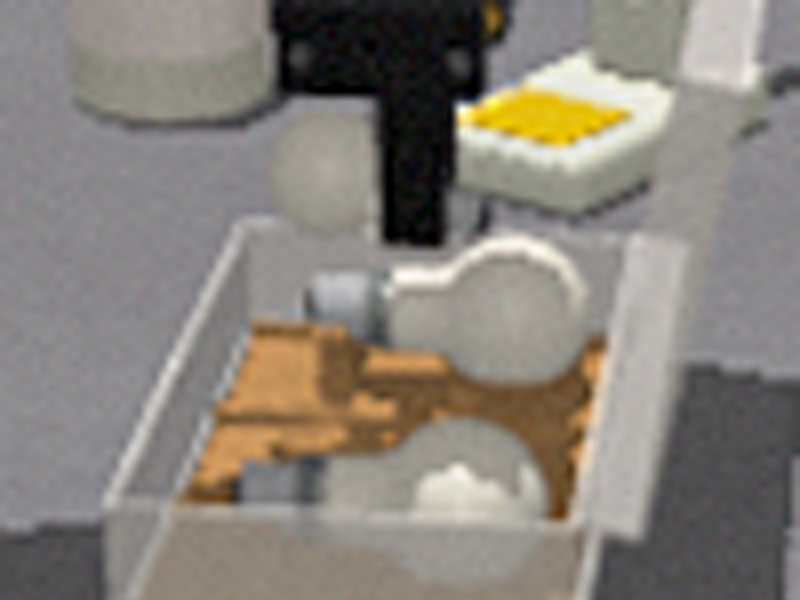

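>>> {"name": "move_arm", "arguments": {
  "moves": [0.026, 0, 0.2, -0.007, 0, 0, 0.17, 0, 0, 0, 0.1, 0, 0, 0, 0.04, 0, 0, 0, 0, 0, 0, 0, 0, 0]
}}

```text
t: 20.27
eef_pos: [511.0, 194.5, 26.6]
tcp_rot: [3.141, 0.0, 3.0]
ft_force: [-2.3, -0.1, -1.9]
opening: 0.234
grip_force: 31.1
```

>>> {"name": "move_arm", "arguments": {
  "moves": [0, 0, 0.013, 0, 0, 0, 0, 0]
}}

```text
t: 20.52
eef_pos: [511.0, 194.6, 24.4]
tcp_rot: [3.141, 0.0, 3.0]
ft_force: [-3.4, 1.3, 1.8]
opening: 0.234
grip_force: 32.0
```

>>> {"name": "move_arm", "arguments": {
  "moves": [0, 0, 0.01, 0, 0, 0, 0, 0]
}}

```text
t: 20.78
eef_pos: [510.9, 194.5, 22.6]
tcp_rot: [3.142, -0.0, 3.0]
ft_force: [-4.3, 0.3, 2.8]
opening: 0.238
grip_force: 32.2
```

>>> {"name": "move_arm", "arguments": {
  "moves": [0.013, 0, -0.013, 0, 0, 0, 0, 0]
}}

```text
t: 21.02
eef_pos: [509.6, 194.8, 24.8]
tcp_rot: [3.141, 0.001, 3.0]
ft_force: [0.2, 0.4, -0.1]
opening: 0.232
grip_force: 30.0
```

Run:
```python
from h import *
st();print(monitor.state()["moment"]);p=monitor.state()["eef_pos"]
b=viewer.read_camera("side")[:,:,::-1];cv2.imwrite("pics/s9.png",b)
o=cv2.resize(b[125:190,195:275],(800,650),interpolation=cv2.INTER_CUBIC)[:600]
cv2.imwrite("pics/c9.png",o)
print("tcp",proj("side",p),"seat",proj("side",[481.5,198.5,28.5]))
```

```text
t 21.025 p [509.6 194.8  24.8] r [3.141e+00 1.000e-03 3.000e+00] f [ 0.2  0.4 -0.1] op 22.0 g 30.0
[ 0.00769199 -0.02424884  0.03619322]
tcp [235.64563817 158.38101688] seat [226.10995611 156.8714998 ]
```

View pics/c9.png

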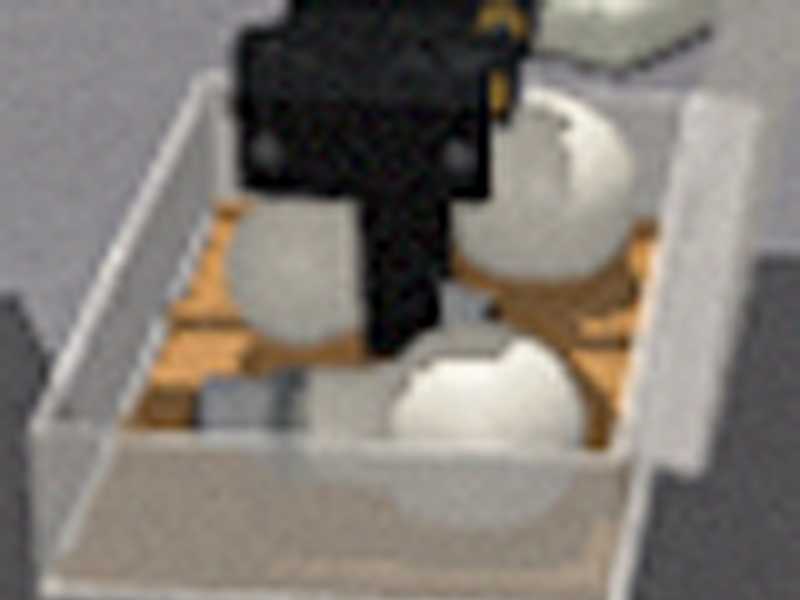

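>>> {"name": "move_arm", "arguments": {
  "moves": [0, 0, 0.013, 0, 0, 0, 0, 0]
}}

```text
t: 21.32
eef_pos: [509.1, 194.8, 22.4]
tcp_rot: [3.142, -0.0, 3.0]
ft_force: [-0.5, 0.4, -0.2]
opening: 0.234
grip_force: 30.0
```

>>> {"name": "move_arm", "arguments": {
  "moves": [0, 0, 0.01, 0, 0, 0, 0, 0]
}}

```text
t: 21.58
eef_pos: [509.1, 194.8, 21.3]
tcp_rot: [3.141, 0.0, 3.0]
ft_force: [-0.4, 0.4, 3.7]
opening: 0.232
grip_force: 30.0
```

>>> {"name": "move_arm", "arguments": {
  "moves": [0, 0, 0.007, 0, 0, 0, 0, 0]
}}

```text
t: 21.82
eef_pos: [509.0, 194.8, 20.5]
tcp_rot: [3.141, 0.0, 3.0]
ft_force: [-2.5, 0.6, 7.7]
opening: 0.235
grip_force: 30.0
```

>>> {"name": "move_arm", "arguments": {
  "moves": [0, 0, 0.005, 0, 0, 0, 0, 0]
}}

```text
t: 22.08
eef_pos: [508.9, 194.8, 19.9]
tcp_rot: [3.141, 0.0, 3.0]
ft_force: [-3.9, 0.6, 9.4]
opening: 0.236
grip_force: 30.0
```

>>> {"name": "move_arm", "arguments": {
  "moves": [0, 0, 0.005, 0, 0, 0, 0, 0]
}}

```text
t: 22.32
eef_pos: [508.8, 194.8, 19.1]
tcp_rot: [3.141, -0.0, 3.0]
ft_force: [-2.5, -0.2, 9.6]
opening: 0.237
grip_force: 30.0
```

>>> {"name": "move_arm", "arguments": {
  "moves": [0, 0, 0.005, 0, 0, 0, 0, 0]
}}

```text
t: 22.58
eef_pos: [508.8, 194.9, 18.3]
tcp_rot: [3.142, -0.0, 3.001]
ft_force: [-4.9, 0.1, 10.3]
opening: 0.235
grip_force: 30.0
```

>>> {"name": "move_arm", "arguments": {
  "moves": [0, 0, 0.005, 0, 0, 0, 0, 0]
}}

```text
t: 22.82
eef_pos: [508.8, 194.9, 17.6]
tcp_rot: [3.141, -0.0, 3.0]
ft_force: [-3.0, 0.7, 9.8]
opening: 0.235
grip_force: 30.0
```

>>> {"name": "move_arm", "arguments": {
  "moves": [0, 0, 0.005, 0, 0, 0, 0, 0]
}}

```text
t: 23.08
eef_pos: [508.7, 194.9, 16.8]
tcp_rot: [3.142, -0.0, 3.0]
ft_force: [-4.9, 1.0, 10.4]
opening: 0.231
grip_force: 30.0
```

>>> {"name": "move_arm", "arguments": {
  "moves": [0, 0, 0.005, 0, 0, 0, 0, 0]
}}

```text
t: 23.32
eef_pos: [508.7, 194.9, 16.0]
tcp_rot: [3.142, -0.0, 3.0]
ft_force: [-4.2, 0.6, 10.1]
opening: 0.232
grip_force: 30.0
```

Run:
```python
from h import *
st();print(monitor.state()["moment"])
b=viewer.read_camera("side")[:,:,::-1];cv2.imwrite("pics/s10.png",b);g=b.astype(int)
for v in(154,157):print(v,[(u,int(g[v,u].mean())) for u in range(212,234)])
for u in(222,224,226):print(u,[(v,int(g[v,u].mean()),int(g[v,u].max()-g[v,u].min())) for v in range(140,168)])
```

```text
t 23.325 p [508.7 194.9  16. ] r [ 3.142 -0.     3.   ] f [-4.2  0.6 10.1] op 22.0 g 30.0
[0.10781523 0.58456255 0.0048368 ]
154 [(212, 154), (213, 114), (214, 130), (215, 150), (216, 144), (217, 145), (218, 145), (219, 152), (220, 153), (221, 162), (222, 160), (223, 172), (224, 168), (225, 162), (226, 154), (227, 153), (228, 155), (229, 165), (230, 111), (231, 19), (232, 10), (233, 22)]
157 [(212, 92), (213, 77), (214, 85), (215, 86), (216, 89), (217, 127), (218, 144), (219, 148), (220, 154), (221, 157), (222, 158), (223, 161), (224, 159), (225, 157), (226, 155), (227, 154), (228, 150), (229, 163), (230, 124), (231, 53), (232, 13), (233, 13)]
222 [(140, 21, 3), (141, 21, 4), (142, 43, 4), (143, 55, 2), (144, 29, 6), (145, 6, 14), (146, 11, 2), (147, 65, 12), (148, 134, 13), (149, 153, 16), (150, 154, 15), (151, 156, 13), (152, 155, 17), (153, 158, 15), (154, 160, 14), (155, 158, 18), (156, 160, 17), (157, 158, 13), (158, 155, 16), (159, 151, 15), (160, 148, 15), (161, 132, 10), (162, 99, 7), (163, 88, 2), (164, 92, 5), (165, 97, 3), (166, 97, 5), (167, 88, 6)]
224 [(140, 20, 3), (141, 7, 3), (142, 13, 11), (143, 14, 1), (144, 16, 6), (145, 16, 2), (146, 0, 0), (147, 59, 5), (148, 133, 10), (149, 155, 12), (150, 156, 10), (151, 157, 15), (152, 162, 10), (153, 163, 19), (154, 168, 14), (155, 169, 14), (156, 160, 16), (157, 159, 13), (158, 156, 14), (159, 149, 14), (160, 152, 15), (161, 110, 11), (162, 71, 3), (163, 74, 5), (164, 95, 3), (165, 101, 1), (166, 107, 4), (167, 101, 4)]
226 [(140, 18, 6), (141, 22, 2), (142, 14, 17), (143, 20, 6), (144, 14, 3), (145, 15, 5), (146, 7, 4), (147, 46, 3), (148, 129, 12), (149, 153, 11), (150, 154, 14), (151, 156, 16), (152, 155, 16), (153, 157, 14), (154, 154, 18), (155, 161, 16), (156, 153, 15), (157, 155, 13), (158, 153, 12), (159, 150, 14), (160, 145, 12), (161, 136, 14), (162, 133, 13), (163, 143, 11), (164, 150, 17), (165, 155, 12), (166, 155, 13), (167, 159, 16)]
```

>>> {"name": "move_arm", "arguments": {
  "moves": [0, 0, 0.005, 0, 0, 0, 0, 0]
}}

```text
t: 23.62
eef_pos: [508.7, 194.9, 15.4]
tcp_rot: [3.142, -0.0, 3.0]
ft_force: [-3.9, -0.0, 10.9]
opening: 0.235
grip_force: 30.8
```

>>> {"name": "move_arm", "arguments": {
  "moves": [0, 0, 0.004, 0, 0, 0, 0, 0]
}}

```text
t: 23.88
eef_pos: [508.8, 194.9, 15.0]
tcp_rot: [3.141, -0.0, 3.0]
ft_force: [-4.2, 0.1, 13.0]
opening: 0.233
grip_force: 31.9
```

Run:
```python
from h import *
st();print(monitor.state()["moment"])
b=viewer.read_camera("side")[:,:,::-1];cv2.imwrite("pics/s11.png",b)
a=cv2.imread("pics/s9.png").astype(int)
for n,g in(("s9",a),("now",b.astype(int))):
  for v in range(146,162,2):print(n,v,[(int(g[v,u].mean()),int(g[v,u].max()-g[v,u].min())) for u in range(212,224)])
```

```text
t 23.875 p [508.8 194.9  15. ] r [ 3.141 -0.     3.   ] f [-4.2  0.1 13. ] op 22.2 g 31.9
[ 0.11721162  0.77036946 -0.00883163]
s9 146 [(124, 7), (129, 4), (125, 5), (147, 5), (120, 38), (85, 83), (90, 75), (125, 38), (140, 23), (151, 18), (155, 14), (157, 17)]
s9 148 [(126, 5), (125, 3), (157, 3), (150, 14), (144, 90), (148, 122), (144, 52), (146, 11), (150, 13), (152, 15), (158, 15), (157, 16)]
s9 150 [(122, 7), (143, 1), (154, 19), (139, 74), (142, 123), (143, 68), (145, 14), (151, 9), (153, 12), (156, 19), (159, 14), (163, 15)]
s9 152 [(134, 2), (165, 5), (148, 55), (134, 113), (151, 120), (146, 56), (145, 10), (143, 13), (150, 13), (158, 15), (156, 12), (161, 14)]
s9 154 [(152, 8), (120, 32), (125, 99), (150, 117), (152, 118), (142, 84), (138, 24), (146, 8), (148, 13), (153, 15), (158, 15), (153, 17)]
s9 156 [(110, 77), (117, 92), (123, 98), (123, 88), (115, 90), (118, 87), (117, 79), (136, 26), (146, 9), (144, 16), (148, 14), (151, 13)]
s9 158 [(109, 93), (133, 102), (134, 97), (132, 99), (135, 95), (131, 99), (133, 99), (123, 95), (111, 68), (117, 34), (127, 19), (137, 8)]
s9 
[... 556 characters left out ...]
, 1), (166, 6), (145, 53), (137, 117), (146, 114), (146, 44), (143, 8), (150, 10), (153, 13), (156, 13), (156, 15), (159, 13)]
now 154 [(153, 7), (119, 33), (128, 101), (150, 122), (146, 65), (143, 14), (148, 13), (158, 15), (156, 17), (158, 15), (160, 15), (167, 13)]
now 156 [(107, 82), (113, 95), (126, 96), (121, 101), (131, 45), (140, 13), (150, 10), (156, 16), (154, 14), (158, 16), (160, 14), (162, 14)]
now 158 [(115, 91), (132, 103), (135, 96), (134, 101), (130, 100), (139, 36), (149, 6), (151, 11), (153, 16), (155, 16), (153, 18), (155, 16)]
now 160 [(148, 116), (148, 113), (150, 112), (146, 116), (154, 118), (149, 105), (138, 59), (140, 11), (148, 14), (150, 13), (152, 11), (150, 13)]
```

>>> {"name": "move_arm", "arguments": {
  "moves": [-0.007, 0, -0.003, 0, 0, 0, 0, 0]
}}

```text
t: 24.18
eef_pos: [510.0, 194.7, 15.1]
tcp_rot: [3.141, -0.0, 3.0]
ft_force: [-3.4, -0.5, 8.4]
opening: 0.233
grip_force: 30.0
```

>>> {"name": "move_arm", "arguments": {
  "moves": [0, 0, 0, 0, 0, 0, 0, 0, 0, 0, 0, 0],
  "claw": 26
}}

```text
t: 24.55
eef_pos: [510.2, 194.6, 14.6]
tcp_rot: [3.142, -0.0, 3.0]
ft_force: [0.5, 0.1, -0.3]
opening: 0.271
grip_force: 0.0
```

>>> {"name": "move_arm", "arguments": {
  "moves": [0, 0, 0, 0, 0, 0, 0, 0],
  "claw": 38
}}

```text
t: 24.8
eef_pos: [510.1, 194.6, 14.6]
tcp_rot: [3.142, -0.0, 3.0]
ft_force: [0.5, 0.5, -0.6]
opening: 0.387
grip_force: 0.0
```

Run:
```python
from h import *
st();print(monitor.state()["moment"])
b=viewer.read_camera("side")[:,:,::-1];cv2.imwrite("pics/s12.png",b)
for n,g in(("now",b.astype(int)),):
  for v in range(146,164,2):print(n,v,[(int(g[v,u].mean()),int(g[v,u].max()-g[v,u].min())) for u in range(212,224)])
```

```text
t 24.8 p [510.1 194.6  14.6] r [ 3.142 -0.     3.   ] f [ 0.5  0.5 -0.6] op 36.8 g 0.0
[-0.01239337  0.03266025 -0.00249968]
now 146 [(131, 1), (125, 3), (127, 3), (143, 3), (118, 37), (87, 80), (82, 68), (39, 28), (4, 13), (5, 11), (8, 4), (13, 12)]
now 148 [(129, 2), (126, 5), (158, 2), (149, 11), (147, 89), (150, 119), (161, 114), (142, 104), (126, 97), (134, 106), (130, 111), (125, 94)]
now 150 [(127, 3), (140, 3), (161, 19), (143, 71), (141, 116), (151, 118), (147, 118), (141, 95), (140, 65), (147, 31), (145, 10), (146, 8)]
now 152 [(132, 3), (166, 3), (153, 54), (140, 110), (145, 112), (151, 114), (142, 80), (142, 23), (148, 9), (152, 12), (154, 13), (151, 13)]
now 154 [(159, 10), (119, 34), (130, 101), (150, 116), (148, 121), (146, 78), (141, 23), (149, 7), (152, 13), (156, 18), (162, 15), (161, 14)]
now 156 [(106, 80), (119, 92), (124, 93), (124, 90), (119, 93), (126, 48), (140, 13), (146, 11), (151, 12), (155, 14), (158, 16), (162, 13)]
now 158 [(117, 88), (135, 99), (133, 97), (133, 94), (130, 101), (131, 74), (141, 19), (149, 7), (150, 14), (152, 16), (155, 11), (157, 18)]
now 160 [(150, 114), (147, 115), (149, 110), (152, 111), (152, 115), (152, 121), (135, 64), (135, 13), (144, 10), (155, 18), (152, 17), (156, 13)]
now 162 [(158, 116), (153, 114), (151, 117), (142, 68), (123, 51), (125, 62), (112, 54), (91, 39), (106, 21), (129, 11), (103, 3), (79, 2)]
```

>>> {"name": "move_arm", "arguments": {
  "moves": [0, 0, -0.1, 0, 0, 0, -0.25, 0, 0, 0, -0.4, 0, 0, 0, -0.4, 0, 0, 0, -0.4, 0]
}}

```text
t: 25.48
eef_pos: [509.6, 194.5, 250.4]
tcp_rot: [3.141, 0.001, 3.0]
ft_force: [-0.0, 0.7, -0.3]
opening: 0.399
grip_force: 0.0
```

Run:
```python
from h import *
st()
C=np.array([505.8,195,0]);X=np.array([.99,-.1415,0]);Z=np.array([0,0,1.])
for t in np.arange(1.65,2.0,.05):
    P=C+X*(80-160*np.cos(t)+22.5*np.sin(t))+Z*(52+160*np.sin(t)+22.5*np.cos(t))
    print(round(t,2),proj("top",P).round(1),P.round(0))
t=cv2.imread("pics/t7.png")
print("col157",[(v,int(t[v,157].mean())) for v in range(148,195)])
b=viewer.read_camera("side")[:,:,::-1];cv2.imwrite("pics/s13.png",b)
o=cv2.resize(b[60:210,195:345],(600,600),interpolation=cv2.INTER_CUBIC)
cv2.imwrite("pics/c13.png",o)
```

```text
t 25.475 p [509.6 194.5 250.4] r [3.141e+00 1.000e-03 3.000e+00] f [-0.   0.7 -0.3] op 37.9 g 0.0
1.65 [155.9 164.1] [620. 179. 210.]
1.7 [156.5 161.6] [627. 178. 208.]
1.75 [157.2 159.1] [635. 177. 205.]
1.8 [157.8 156.7] [643. 175. 203.]
1.85 [158.5 154.3] [650. 174. 200.]
1.9 [159.2 152.1] [657. 173. 196.]
1.95 [159.9 150. ] [664. 172. 192.]
2.0 [160.6 147.9] [671. 171. 188.]
col157 [(148, 111), (149, 111), (150, 110), (151, 109), (152, 109), (153, 109), (154, 110), (155, 111), (156, 109), (157, 111), (158, 119), (159, 137), (160, 158), (161, 160), (162, 161), (163, 164), (164, 167), (165, 159), (166, 146), (167, 118), (168, 105), (169, 105), (170, 101), (171, 100), (172, 105), (173, 99), (174, 104), (175, 108), (176, 127), (177, 154), (178, 157), (179, 161), (180, 158), (181, 160), (182, 158), (183, 153), (184, 135), (185, 136), (186, 120), (187, 117), (188, 111), (189, 117), (190, 115), (191, 117), (192, 119), (193, 119), (194, 119)]
```

View pics/c13.png

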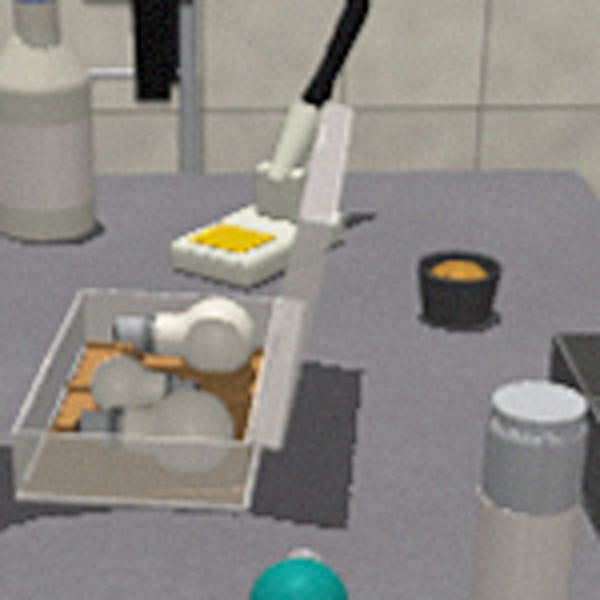

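>>> {"name": "move_arm", "arguments": {
  "moves": [-0.285, 0, 0, 0, -0.285, 0, 0, 0, -0.285, 0, 0, 0, -0.285, 0, 0, 0, 0, 0, 0.2, 0, 0, 0, 0.26, 0, 0, 0, 0, 0],
  "claw": 0
}}

```text
t: 26.4
eef_pos: [678.1, 170.3, 176.2]
tcp_rot: [-3.14, -0.005, 3.0]
ft_force: [0.2, 0.7, 0.5]
opening: 0.002
grip_force: 0.0
```

Run:
```python
from h import *
st();p=monitor.state()["eef_pos"]
C=np.array([505.8,195,0]);X=np.array([.99,-.1415,0]);Y=np.array([.1415,.99,0])
cur=np.array([(p-C)@X,p[2]]);print(cur,(p-C)@Y)
for t in [1.95,1.85,1.75,1.65,1.55,1.45,1.35,1.2,1.05,.9,.75,.6,.45,.3,.15,.05]:
    r=140;n=np.array([80-r*np.cos(t)+22.5*np.sin(t)+11,52+r*np.sin(t)+22.5*np.cos(t)])
    d=n-cur;cur=n;print(t,n.round(1),[round(-d[0]/150,3),0,round(-d[1]/150,3),0])
```

```text
t 26.4 p [678.1 170.3 176.2] r [-3.14  -0.005  3.   ] f [0.2 0.7 0.5] op 0.2 g 0.0
[174.11096206 176.23611809] -0.0614991160890576
1.95 [163.7 173.7] [np.float64(0.069), 0, np.float64(0.017), 0]
1.85 [151.2 180.4] [np.float64(0.083), 0, np.float64(-0.044), 0]
1.75 [138.1 185.7] [np.float64(0.087), 0, np.float64(-0.036), 0]
1.65 [124.5 189.8] [np.float64(0.091), 0, np.float64(-0.027), 0]
1.55 [110.6 192.4] [np.float64(0.093), 0, np.float64(-0.018), 0]
1.45 [ 96.5 193.7] [np.float64(0.094), 0, np.float64(-0.008), 0]
1.35 [ 82.3 193.5] [np.float64(0.094), 0, np.float64(0.001), 0]
1.2 [ 61.2 190.6] [np.float64(0.14), 0, np.float64(0.019), 0]
1.05 [ 40.9 184.6] [np.float64(0.136), 0, np.float64(0.04), 0]
0.9 [ 21.6 175.7] [np.float64(0.128), 0, np.float64(0.06), 0]
0.75 [  3.9 163.9] [np.float64(0.118), 0, np.float64(0.078), 0]
0.6 [-11.8 149.6] [np.float64(0.105), 0, np.float64(0.095), 0]
0.45 [-25.3 133.2] [np.float64(0.09), 0, np.float64(0.11), 0]
0.3 [-36.1 114.9] [np.float64(0.072), 0, np.float64(0.122), 0]
0.15 [-44.1  95.2] [np.float64(0.053), 0, np.float64(0.131), 0]
0.05 [-47.7  81.5] [np.float64(0.024), 0, np.float64(0.091), 0]
```

>>> {"name": "move_arm", "arguments": {
  "moves": [0.069, 0, 0.017, 0, 0.083, 0, -0.044, 0, 0.087, 0, -0.036, 0, 0.091, 0, -0.027, 0, 0.093, 0, -0.018, 0]
}}

```text
t: 27.02
eef_pos: [616.0, 179.8, 195.4]
tcp_rot: [3.141, 0.002, 3.0]
ft_force: [2.0, 0.8, 1.0]
opening: 0.004
grip_force: 1.1
```

>>> {"name": "move_arm", "arguments": {
  "moves": [0.094, 0, -0.008, 0, 0.094, 0, 0, 0, 0.07, 0, 0.01, 0, 0.07, 0, 0.01, 0]
}}

```text
t: 27.52
eef_pos: [567.2, 186.5, 192.4]
tcp_rot: [-3.142, -0.0, 3.0]
ft_force: [2.7, 0.2, 0.9]
opening: 0.001
grip_force: 0.9
```

>>> {"name": "move_arm", "arguments": {
  "moves": [0.068, 0, 0.02, 0, 0.068, 0, 0.02, 0, 0.064, 0, 0.03, 0, 0.064, 0, 0.03, 0, 0.059, 0, 0.039, 0, 0.059, 0, 0.039, 0]
}}

```text
t: 28.28
eef_pos: [510.5, 194.5, 165.4]
tcp_rot: [3.142, -0.0, 3.0]
ft_force: [0.8, 0.3, 0.8]
opening: 0.004
grip_force: 0.6
```

Contact shows in the force (about 2–3 N), so the lid is following. I'll keep going along the arc.

>>> {"name": "move_arm", "arguments": {
  "moves": [0.053, 0, 0.047, 0, 0.053, 0, 0.047, 0, 0.045, 0, 0.055, 0, 0.045, 0, 0.055, 0, 0.036, 0, 0.061, 0, 0.036, 0, 0.061, 0]
}}

```text
t: 29.02
eef_pos: [471.0, 200.2, 116.3]
tcp_rot: [3.142, -0.0, 3.0]
ft_force: [0.1, 0.2, 0.6]
opening: 0.007
grip_force: 0.4
```

>>> {"name": "move_arm", "arguments": {
  "moves": [0.026, 0, 0.065, 0, 0.026, 0, 0.065, 0, 0.012, 0, 0.045, 0, 0.012, 0, 0.045, 0, 0, 0, 0, 0]
}}

```text
t: 29.65
eef_pos: [459.9, 201.7, 83.5]
tcp_rot: [-3.141, -0.001, 3.0]
ft_force: [-0.3, -0.1, -0.1]
opening: 0.003
grip_force: 0.0
```

>>> {"name": "move_arm", "arguments": {
  "moves": [0.005, 0, 0.02, 0, 0, 0, 0.015, 0, 0, 0, 0, 0]
}}

```text
t: 30.02
eef_pos: [459.4, 201.8, 78.7]
tcp_rot: [3.142, -0.0, 3.0]
ft_force: [0.8, 0.5, 0.5]
opening: 0.004
grip_force: 0.0
```

>>> {"name": "move_arm", "arguments": {
  "moves": [0, 0, 0.02, 0, 0, 0, 0, 0]
}}

```text
t: 30.28
eef_pos: [459.3, 201.8, 75.6]
tcp_rot: [-3.142, -0.0, 3.0]
ft_force: [0.5, 0.6, -0.0]
opening: 0.004
grip_force: 0.0
```

Run:
```python
from h import *
st()
b=viewer.read_camera("side")[:,:,::-1]
o=cv2.resize(b[80:200,180:300],(600,600),interpolation=cv2.INTER_CUBIC)
cv2.imwrite("pics/c14.png",o)
```

```text
t 30.275 p [459.3 201.8  75.6] r [-3.142 -0.     3.   ] f [ 0.5  0.6 -0. ] op 0.3 g 0.0
```

View pics/c14.png

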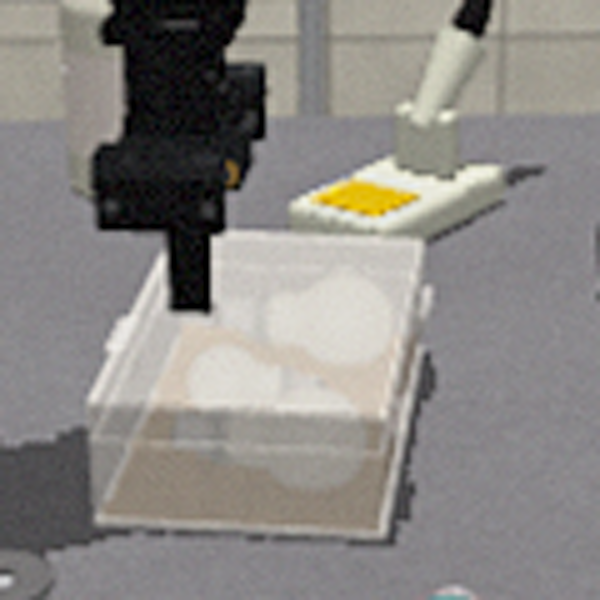

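The picture shows the lid down on the rim, with three lamps under it. A light press will confirm it is fully shut, and then I'll retreat.

>>> {"name": "move_arm", "arguments": {
  "moves": [0, 0, 0.01, 0, 0, 0, 0, 0]
}}

```text
t: 30.58
eef_pos: [459.4, 201.9, 74.7]
tcp_rot: [3.141, 0.0, 3.0]
ft_force: [-2.3, -0.8, 8.1]
opening: 0.007
grip_force: 4.1
```

>>> {"name": "move_arm", "arguments": {
  "moves": [0, 0, 0.007, 0, 0, 0, 0, 0]
}}

```text
t: 30.82
eef_pos: [459.5, 201.9, 74.6]
tcp_rot: [3.141, 0.001, 3.0]
ft_force: [-6.2, -1.9, 21.8]
opening: 0.005
grip_force: 10.9
```

>>> {"name": "move_arm", "arguments": {
  "moves": [0, 0, -0.05, 0, 0, 0, -0.2, 0, 0, 0, -0.3, 0, 0, 0, -0.3, 0, 0, 0, 0, 0, 0, 0, 0, 0]
}}

```text
t: 31.58
eef_pos: [459.0, 201.7, 200.2]
tcp_rot: [-3.141, -0.0, 3.0]
ft_force: [-1.0, -1.2, 0.2]
opening: 0.007
grip_force: 0.0
```

Run:
```python
from h import *
st();print(order.job_done())
```

```text
t 31.575 p [459.  201.7 200.2] r [-3.141 -0.     3.   ] f [-1.  -1.2  0.2] op 0.7 g 0.0
the job is handed in; nothing more can be done
None
```

Job handed in at 31.6 s: in the camera views both lamps look home in their pockets, though the small one settled an estimated 1–3 mm on release, and the lid met a hard stop at its shut height (74.6 mm); no verdict was returned.

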